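Refit the spool pin of a bobbin winder by feel

TASK

Take the spool pin out of the wooden parts block and refit it in the bobbin winder: put its shank down through the round opening in the white deck, feel about with light pressure for the blind hole that is hidden below, and seat the pin fully home and upright, its orange flange flush on the deck; then let go. Be gentle, since the hidden socket is sprung and delicate: a few newtons are enough and a push of 40 N would break it. Let the pin go down slowly onto the deck, and leave the thread spools and the screwdriver where they are.

Things in the scene. Friction and masses are not known exactly. Their poses are not given: they have to be found in the camera images.
- pin_center (a point): Spool pin, upright, 91 mm long, 40 to 90 g. From the foot up: steel shank 10 mm thick, 34 mm long (last 3 mm taper to 7 mm); orange flange disc 50 mm wide, 5 mm thick; steel post 10 mm thick, 52 mm long, to grip it by. Point on its axis half-way up: 45.5 mm over the foot, 11.5 mm over the flange's underside, 6.5 mm over its top, 45.5 mm under the post's top. z: up along the pin.
- holder: Fixed block of light wood, 70 x 70 x 50 mm high; the pin stands loosely in a 14 mm hole at its centre, its flange resting on the block's top. Origin at the centre of its underside.
- winder_opening (a point): Centre of the round opening, 32 mm wide, in the flat white deck of the bobbin winder, level with the deck's top (deck 4 mm thick, top 65 mm above the bench). Its frame is the winder's, z up. The hidden socket lies below. When the pin is fully home its flange covers the opening and lies on the deck, and its foot is 13 mm down in the hole.
- socket_area (a point): Point on the opening's axis 21 mm below the deck's top, level with the flat top of a black socket block wider than the opening. The block has one blind hole, 12 mm wide, 16 mm deep, its centre 3.5 to 7.5 mm from this point in an unknown direction (constant). Block is sprung: it yields down from 2.5 N, 1 mm per N, hard stop at 7 mm, and springs back up round the pin when the pin is over the hole.
- winder: Bobbin winder, fixed to the bench: white box 130 mm (x) by 240 mm (y) by 65 mm high, origin at the centre of its underside; the opening is 60 mm from it along -y. A grey motor hump, 45 mm higher than the deck, stands 47 to 113 mm along +y; a small steel bobbin and a tension disc, up to 14 mm above the deck, stand 15 mm along +y.
- spool_red_center (a point): Red thread spool standing on the bench, 30 mm in diameter, 48 mm high; this point is at its centre. To be left alone.
- spool_green_center (a point): Green thread spool standing on the bench, 30 mm in diameter, 48 mm high; this point is at its centre. To be left alone.
- driver: Screwdriver with a red handle, 160 mm long, lying on the bench. To be left alone.
Not all that is in view belongs to the job. Leave any black or turquoise look-alike of the part that bears pin_center alone.

How it is judged:
By the outcome, as a careful person would: the job done as asked, in the order asked, and still so for the second after the job is handed in, with the robot touching nothing.
It also fails if it takes over 48 s, if anything falls off the work surface, if the arm or the gripper's body presses on something with over 40 N, if the wrist force passes 120 N, or if a joint passes its speed limit or range.

ROBOT

A 6-joint arm with a two-finger parallel gripper is mounted at the origin on the work surface. World frame = base frame: x ahead of the robot, y to its left, z up, the work surface at z = 0. Lengths are in m, angles in rad, forces in N, time in s.
With the tool pointing down it reaches from about 0.3 to 0.775 m from the base axis. Payload 14.6 kg.
Tool frame: the origin (TCP) lies on the centre line of the jaws, within the pads' length; the fingertips stand 19 mm ahead of it and the grasp point (between the pads) is the TCP; z points along the fingers, y is the line along which they close (so a half turn about z gives the same grasp; the last joint's range is limited). The gripper opens to 85 mm and grips with 20 to 120 N. Pads are 22 mm wide; open, the fingers measure 114 mm over their backs; the gripper's body (76 mm by 85 mm) begins 54 mm behind the grasp point. The pads swing forward as they close: fully open they stand 13 mm farther back than shut.
Start: joints at [1.046, 0.3, 1.521, -0, 1.321, -0.067], TCP at [0.243, 0.493, 0.25] pointing down, gripper open.
Joint ranges: [-3.03, 3.03], [-0.79, 2.21], [0.23, 2.52], [-1.04, 4.18], [0, 3.07], [-2.55, 2.55]. Speed limits (rad/s): [2.22, 2.22, 2.57, 3.14, 3.14, 3.14].

INTERFACE

Orientations are given as a rotation vector (axis times angle).
In Python, from station import env gives the robot as it stands. The module is installed in compiled form; this text tells all that it offers.
- The arm moves only by the tool drive_tool, never from a script. Its argument "increments" is a list of rows, each a list of 2 entries, a list of its own where there are three numbers: the shift along the tool's x, y, z each as a share of 20 mm, from -1 to 1, then the turn, a rotation vector about the tool's x, y, z each as a share of 5 degrees, from -1 to 1. A call has 1 to 20 rows; each row shifts and turns the commanded pose from where the row before left it, along the tool's axes as they then stand; what a row does not reach is not made up. A row lasts 1/12 s, in which the tool goes at most 41.7 mm and 7.16 degrees, less where a joint would pass 70% of its speed; a pose out of reach is approached as far as the arm can. A call with a number of a shift or a turn outside -1 to 1 is refused whole. A call with a gripper value outside its range is refused whole. "gripper" is the gripper's target within -1 to 1 (fully open at 1, half-way at 0, shut at -1), set as the call begins (left out, the last holds). The fingers move at their own pace and stop on an object; "force" is the grip in N (left out, the last holds). Time passes only in rows, so rows that do not move let the fingers close. It gives the time, the measured TCP pose, the force, the opening and the grip force at its end, in the units of the state.
- env.observe(): the state, without advancing time (a new reading comes with each control period).
- env.get_image(name): name is "scene" or "top"; returns a dict with "image" (480x640x3 uint8, red, green, blue), "fx", "fy", "cx", "cy" (pixels), "rvec" (rotation vector, rad) and "tvec" (3), from world to camera coordinates, as OpenCV has them. Camera axes: x right, y down, z forward; pixel columns grow to the right and rows downward; lengths in m; the calibration is good to about 2 mm. A picture is of the moment at which its call begins. There is no depth.
- env.close_job(): hands the job in; it is judged then, once.
The state is a dict: "time_s": time; "joint_positions": joint angles; "qvel": joint speeds; "joint_torque": joint torques, N m; "position": TCP position; "eef_rot": TCP orientation; "ft_force": force on the tool from outside, world axes, zero at the start; "moment": the same for the moment, N m; "finger_gap": opening from 0.0 (shut) to 1.0 (fully open); "gripper_force": force on a finger pad.
Only numpy, scipy, OpenCV 4.12 (cv2) and the standard library are available. Lean on these libraries where they do the work, as an engineer would, in place of code of your own. Each camera call takes 0.05 s, during which the arm holds its last target. There are 200 camera calls.

## Working session

There is one attempt and no reset: what is moved stays moved. The work goes in short steps, Python scripts to look and compute and a tool call to move; the robot and the scene stay as the last step left them, time stands still between calls to the robot, and variables do not carry over. Pictures are saved under pics/ and viewed, at most 10 in all, crops included, and the job is handed in when it is done.

Besides the shell and the picture viewer there is one more tool, called after ">>>" in YAML: its name, and indented under it one key for each argument. drive_tool: Moves the arm, as the interface text tells. Its arguments: {"type":"object","properties":{"increments":{"type":"array"},"gripper":{"type":"number"},"force":{"type":"number"}},"required":["increments"]}

```bash
mkdir -p pics; cat > h.py <<'E'
from station import env
import numpy as np, cv2
def shot(n,fn):
    d=env.get_image(n); cv2.imwrite('pics/'+fn,d['image'][:,:,::-1]); np.savez('pics/'+fn+'.npz',**{k:d[k] for k in d}); return d
def P(d): 
    R=cv2.Rodrigues(np.array(d['rvec'],float))[0]; K=np.array([[d['fx'],0,d['cx']],[0,d['fy'],d['cy']],[0,0,1]],float); return K,R,np.array(d['tvec'],float).ravel()
def ray_z(d,uv,z):
    K,R,t=P(d); c=-R.T@t; r=R.T@np.linalg.inv(K)@np.array([*uv,1.]); return c+r*(z-c[2])/r[2]
def tri(ds,uvs):
    Ms=[K@np.c_[R,t] for K,R,t in map(P,ds)]
    X=cv2.triangulatePoints(Ms[0],Ms[1],np.array(uvs[0],float).reshape(2,1),np.array(uvs[1],float).reshape(2,1)).ravel(); return X[:3]/X[3]
def proj(d,X):
    K,R,t=P(d); p=K@(R@np.array(X,float)+t); return p[:2]/p[2]
E
python3 - <<'E'
from h import *
a=shot('scene','s1.png');b=shot('top','t1.png')
for d in(a,b):
    K,R,t=P(d);print(-R.T@t,d['fx'])
print(env.observe())
E
```

```text
[0.97782227 0.53161696 0.6048588 ] 548.4469833837838
[ 0.41115181 -0.1104725   0.8547063 ] 536.0553017389537
{'time_s': 0.1, 'joint_positions': array([ 1.04639896e+00,  3.00423361e-01,  1.52156969e+00, -2.33688014e-06,
        1.32069905e+00, -6.65881963e-02]), 'qvel': array([ 8.12269758e-04,  6.99827358e-04, -3.36281288e-03,  8.17857501e-05,
       -5.70009165e-04, -3.28046919e-04]), 'joint_torque': array([ 8.05255277e-04, -5.44375169e+01, -3.62370944e+01, -1.54744121e-04,
        3.01237502e-03, -1.61211750e-05]), 'position': array([0.24298396, 0.49318335, 0.24975231]), 'eef_rot': array([-7.12788222e-01, -3.05933598e+00,  1.65302213e-03]), 'ft_force': array([1.38665524, 0.50668734, 0.14484925]), 'moment': array([ 0.04941387,  0.00407314, -0.0589403 ]), 'gripper_force': 0.0, 'finger_gap': 0.9993346486086663}
```

View pics/s1.png

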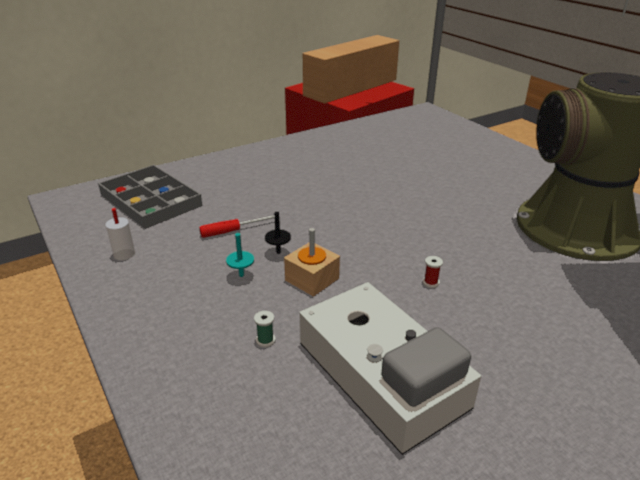

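View pics/t1.png

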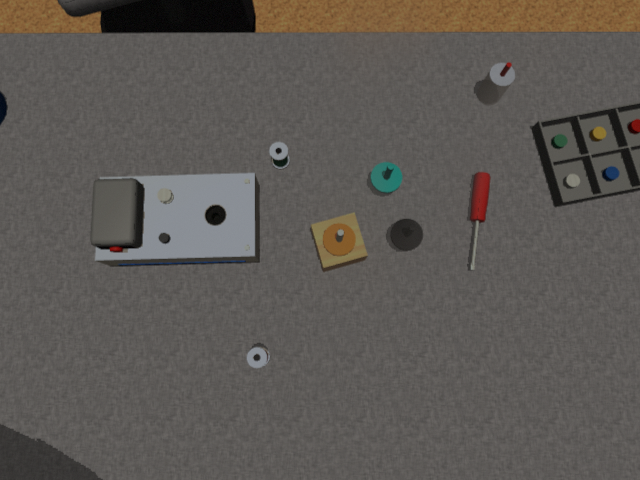

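The scene view shows three candidates: the orange pin in the wood block at scene (312,255) / top (340,239), a black look-alike at (278,237) / (406,235) and a turquoise one at (239,258) / (386,178). I choose the orange one. The opening is at scene (358,318) / top (215,215).

```bash
python3 - <<'E'
from h import *
a=dict(np.load('pics/s1.png.npz'));b=dict(np.load('pics/t1.png.npz'))
def ell(d,m):
    n,l,s,c=cv2.connectedComponentsWithStats(m.astype(np.uint8)); i=1+np.argmax(s[1:,4]); m=(l==i).astype(np.uint8)
    k=cv2.findContours(m,cv2.RETR_EXTERNAL,cv2.CHAIN_APPROX_NONE)[0][0]; e=cv2.fitEllipse(cv2.convexHull(k)); return e,s[i]
res={}
for n,d,w,o in(('s',a,(270,220,350,300),(340,305,378,332)),('t',b,(305,205,375,275),(200,200,232,232))):
    h=cv2.cvtColor(d['image'],cv2.COLOR_RGB2HSV)
    m=np.zeros(h.shape[:2],bool);x0,y0,x1,y1=w
    hh=h[y0:y1,x0:x1]; m[y0:y1,x0:x1]=(hh[...,1]>200)&(hh[...,0]<18)&(hh[...,2]>100)
    e,s=ell(d,m);print(n,'flange',e,s)
    m2=np.zeros_like(m);x0,y0,x1,y1=o;m2[y0:y1,x0:x1]=h[y0:y1,x0:x1,2]<110
    e2,s2=ell(d,m2);print(n,'open',e2,s2);res[n]=(e[0],e2[0])
f=tri([a,b],[res['s'][0],res['t'][0]]);o=tri([a,b],[res['s'][1],res['t'][1]])
print('flange',f,'open',o)
for k,d in(('s',a),('t',b)): print(ray_z(d,res[k][0],.0535),ray_z(d,res[k][1],.065))
# winder axis from top: deck right edge corners & hump
print([ray_z(b,u,.065) for u in((255,175),(256,257),(97,262))])
c1=cv2.resize(a['image'][215:345,230:390],None,fx=2.5,fy=2.5,interpolation=2);c2=cv2.resize(b['image'][170:300,190:350],None,fx=2.5,fy=2.5,interpolation=2)
cv2.imwrite('pics/c1.png',np.hstack([c1,c2])[:,:,::-1])
E
```

```text
s flange ((311.7022399902344, 255.29879760742188), (16.54283905029297, 27.16840171813965), 90.5104751586914) [298 248  28  16 309]
s open ((358.1881408691406, 318.45611572265625), (12.715566635131836, 19.92325210571289), 92.20462036132812) [349 312  20  13 204]Traceback (most recent call last):
  File "<stdin>", line 11, in <module>
  File "<stdin>", line 4, in ell
    return _wrapfunc(a, 'argmax', axis=axis, out=out, **kwds)
    return bound(*args, **kwds)
ValueError: attempt to get argmax of an empty sequence
```

```bash
cat > m.py <<'E'
from h import *
a=dict(np.load('pics/s1.png.npz'));b=dict(np.load('pics/t1.png.npz'))
def ell(d,m):
    n,l,s,c=cv2.connectedComponentsWithStats(m.astype(np.uint8)); i=1+np.argmax(s[1:,4]); m=(l==i).astype(np.uint8)
    k=cv2.findContours(m,cv2.RETR_EXTERNAL,cv2.CHAIN_APPROX_NONE)[0][0]; e=cv2.fitEllipse(cv2.convexHull(k)); return e,s[i]
res={}
for n,d,w,o in(('s',a,(270,220,350,300),(340,305,378,332)),('t',b,(305,205,375,275),(200,200,232,232))):
    h=cv2.cvtColor(d['image'],cv2.COLOR_RGB2HSV)
    m=np.zeros(h.shape[:2],bool);x0,y0,x1,y1=w
    if n=='t':print(h[248,332],h[220,325],h[248,345])
    hh=h[y0:y1,x0:x1]; m[y0:y1,x0:x1]=(hh[...,1]>(200 if n=='s' else 165))&(hh[...,0]<18)&(hh[...,2]>100)
    e,s=ell(d,m);print(n,'flange',e,s)
    m2=np.zeros_like(m);x0,y0,x1,y1=o;m2[y0:y1,x0:x1]=h[y0:y1,x0:x1,2]<110
    e2,s2=ell(d,m2);print(n,'open',e2,s2);res[n]=(e[0],e2[0])
f=tri([a,b],[res['s'][0],res['t'][0]]);o=tri([a,b],[res['s'][1],res['t'][1]])
print('flange',f,'open',o)
for k,d in(('s',a),('t',b)): print(ray_z(d,res[k][0],.0535),ray_z(d,res[k][1],.065))
# winder axis from top: deck right edge corners & hump
print([ray_z(b,u,.065) for u in((255,175),(256,257),(97,262))])
c1=cv2.resize(a['image'][215:345,230:390],None,fx=2.5,fy=2.5,interpolation=2);c2=cv2.resize(b['image'][170:300,190:350],None,fx=2.5,fy=2.5,interpolation=2)
cv2.imwrite('pics/c1.png',np.hstack([c1,c2])[:,:,::-1])
E
python3 m.py
```

```text
s flange ((311.7022399902344, 255.29879760742188), (16.54283905029297, 27.16840171813965), 90.5104751586914) [298 248  28  16 309]
s open ((358.1881408691406, 318.45611572265625), (12.715566635131836, 19.92325210571289), 92.20462036132812) [349 312  20  13 204]
[ 16 170 132] [ 21  68 112] [ 16 173 133]
t flange ((338.7462463378906, 238.99822998046875), (30.774892807006836, 31.60009765625), 107.6104965209961) [323 224  32  31 669]
t open ((215.06167602539062, 214.8209686279297), (20.405141830444336, 21.41695213317871), 55.07195281982422) [205 205  21  21 354]
flange [ 0.56605346 -0.14228051  0.05274822] open [0.60096334 0.04590566 0.06343494]
[ 0.56690504 -0.14173612  0.0535    ] [0.60241482 0.04697041 0.065     ]
[ 0.56552602 -0.14195749  0.0535    ] [0.60018309 0.04592053 0.065     ]
[array([ 0.66330778, -0.0131742 ,  0.065     ]), array([ 0.53562384, -0.01795739,  0.065     ]), array([0.52731241, 0.22002938, 0.065     ])]
```

View pics/c1.png

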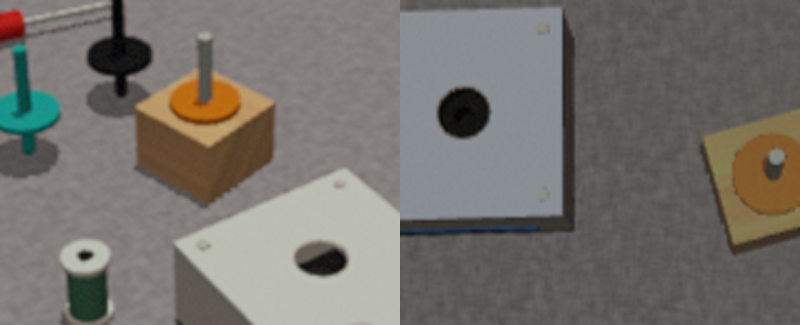

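```bash
python3 - <<'E'
from h import *
from scipy.spatial.transform import Rotation as R
b=dict(np.load('pics/t1.png.npz'));a=dict(np.load('pics/s1.png.npz'))
o=env.observe();M=R.from_rotvec(o['eef_rot']).as_matrix();print(M.round(3))
# other items
print('post top',tri([a,b],[(312,230),(340.5,233)]))
for n,u in(('black',(406,235)),('turq',(387,178))):print(n,ray_z(b,u,.05))
print('greenspool',ray_z(b,(279,151),.048),'red',ray_z(b,(257,357),.048),'drv tip',ray_z(b,(472,267),.01))
d=M.T@(np.array([.566,-.142,.25])-o['position']);print(d)
E
```

```text
[[-0.897  0.442 -0.001]
 [ 0.442  0.897 -0.001]
 [ 0.    -0.001 -1.   ]]
post top [ 0.56482447 -0.14281281  0.10458476]
black [ 0.57269225 -0.24477778  0.05      ]
turq [ 0.66339873 -0.21789984  0.05      ]
greenspool [ 0.70849826 -0.04819122  0.048     ] red [ 0.38968501 -0.02121016  0.048     ] drv tip [ 0.52937116 -0.35403453  0.01      ]
[-5.70493396e-01 -4.27006515e-01  1.80356555e-04]
```

The crop confirms the choice: the orange-flanged steel pin stands in the wood block. The black and turquoise pins stand behind it, and the opening is clear. I'll approach at height.

>>> drive_tool:
  increments:
    - [[-1,-0.75,0],[0,0,0]]
    - [[-1,-0.75,0],[0,0,0]]
    - [[-1,-0.75,0],[0,0,0]]
    - [[-1,-0.75,0],[0,0,0]]
    - [[-1,-0.75,0],[0,0,0]]
    - [[-1,-0.75,0],[0,0,0]]
    - [[-1,-0.75,0],[0,0,0]]
    - [[-1,-0.75,0],[0,0,0]]
    - [[-1,-0.75,0],[0,0,0]]
    - [[-1,-0.75,0],[0,0,0]]
    - [[-1,-0.75,0],[0,0,0]]
    - [[-1,-0.75,0],[0,0,0]]
    - [[-1,-0.75,0],[0,0,0]]
    - [[-1,-0.75,0],[0,0,0]]
    - [[-1,-0.75,0],[0,0,0]]
    - [[-1,-0.75,0],[0,0,0]]
    - [[-1,-0.75,0],[0,0,0]]
    - [[-1,-0.75,0],[0,0,0]]
    - [[-1,-0.75,0],[0,0,0]]
    - [[-1,-0.75,0],[0,0,0]]
  gripper: 1

```text
time_s: 1.77
position: [0.4696, 0.0462, 0.2501]
eef_rot: [-0.713, -3.059, 0.0]
ft_force: [0.1, 0.3, 0.5]
finger_gap: 1.004
gripper_force: 0.0
```

>>> drive_tool:
  increments:
    - [[-1,-0.75,0],[0,0,0]]
    - [[-1,-0.75,0],[0,0,0]]
    - [[-1,-0.75,0],[0,0,0]]
    - [[-1,-0.75,0],[0,0,0]]
    - [[-1,-0.75,0],[0,0,0]]
    - [[-1,-0.75,0],[0,0,0]]
    - [[-1,-0.75,0],[0,0,0]]
    - [[-1,-0.75,0],[0,0,0]]
    - [[-0.5,-0.35,0],[0,0,1]]
    - [[0,0,0.5],[0,0,1]]
    - [[0,0,0.5],[0,0,1]]
    - [[0,0,0.5],[0,0,1]]
    - [[0,0,0.5],[0,0,1]]
    - [[0,0,0.5],[0,0,1]]
    - [[0,0,0.5],[0,0,1]]
    - [[0,0,0.5],[0,0,1]]
    - [[0,0,0.5],[0,0,1]]
    - [[0,0,0.5],[0,0,1]]
    - [[0,0,0.5],[0,0,1]]
    - [[0,0,0.5],[0,0,1]]

```text
time_s: 3.43
position: [0.5655, -0.1415, 0.1394]
eef_rot: [-2.152, -2.288, 0.001]
ft_force: [-0.1, -0.7, -1.0]
finger_gap: 1.0
gripper_force: 0.0
```

```bash
python3 - <<'E'
from h import *
from scipy.spatial.transform import Rotation as R
b=shot('top','t2.png');a=shot('scene','s2.png')
o=env.observe();M=R.from_rotvec(o['eef_rot']).as_matrix();print(M.round(3),o['position'],o['joint_positions'].round(2),o['time_s'],o['ft_force'])
print(M.T@(np.array([.566,-.142,.083])-o['position']))
t=np.load('pics/t1.png.npz')['image'][195:237,195:237].astype(float)
c1=cv2.resize(np.clip(t*4,0,255).astype(np.uint8),(400,400),interpolation=2)
c2=cv2.resize(a['image'][180:300,250:370],(400,400),interpolation=2)
cv2.imwrite('pics/c2.png',np.hstack([c1,c2])[:,:,::-1])
E
```

```text
[[-0.064  0.998 -0.003]
 [ 0.998  0.064  0.001]
 [ 0.001 -0.003 -1.   ]] [ 0.56487632 -0.14136625  0.1384541 ] [-0.31  0.48  1.54 -0.    1.12 -0.37] 3.5333 [0.20276132 0.2774876  0.20846949]
[-0.00077061  0.00125129  0.05544963]
```

View pics/c2.png

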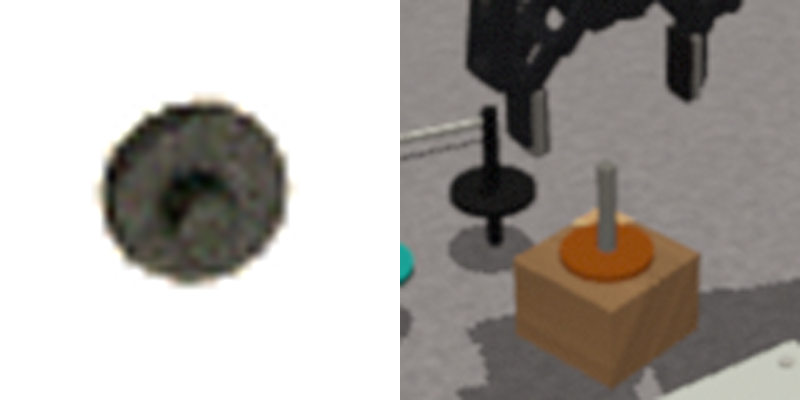

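The enhanced top crop shows a crescent-rimmed hole in the block under the opening. Its centre is about crop (199,205), roughly pixel (216,216.5). The pin stands between the open fingers. Next I descend and grip.

>>> drive_tool:
  increments:
    - [[-0.02,0.03,0.5],[0,0,0]]
    - [[-0.02,0.02,0.5],[0,0,0]]
    - [[0,0,0.5],[0,0,0]]
    - [[0,0,0.5],[0,0,0]]
    - [[0,0,0.5],[0,0,0]]
    - [[0,0,0.3],[0,0,0]]
    - [[0,0,0],[0,0,0]]

```text
time_s: 4.12
position: [0.5661, -0.1421, 0.0825]
eef_rot: [-2.145, -2.292, 0.002]
ft_force: [-0.3, 0.3, -0.4]
finger_gap: 0.998
gripper_force: 0.0
```

>>> drive_tool:
  increments:
    - [[0,0,0],[0,0,0]]
    - [[0,0,0],[0,0,0]]
    - [[0,0,0],[0,0,0]]
    - [[0,0,0],[0,0,0]]
    - [[0,0,0],[0,0,0]]
    - [[0,0,0],[0,0,0]]
    - [[0,0,0],[0,0,0]]
    - [[0,0,0],[0,0,0]]
    - [[0,0,0],[0,0,0]]
    - [[0,0,0],[0,0,0]]
  gripper: -1
  force: 50

```text
time_s: 4.95
position: [0.5669, -0.1424, 0.0846]
eef_rot: [2.147, 2.293, 0.0]
ft_force: [-1.3, -0.2, 4.5]
finger_gap: 0.101
gripper_force: 48.7
```

```bash
python3 - <<'E'
from h import *
b=dict(np.load('pics/t1.png.npz'))
for u in((215.9,216.5),(215.0,215.8),(216.6,217.2)): print(ray_z(b,u,.044)-[.6002,.0459,0])
print(ray_z(b,(215.06,214.82),.065))
o=env.observe();print(o['position'],o['ft_force'],o['moment'],o['finger_gap'],o['gripper_force'],o['joint_torque'])
E
```

```text
[0.00232567 0.00276147 0.044     ]
[0.00344254 0.00421211 0.044     ]
[0.0012088  0.00162384 0.044     ]
[0.6001846  0.04592314 0.065     ]
[ 0.56685004 -0.14238138  0.08455745] [-1.29372573 -0.21067727  4.54706464] [ 0.06542669  0.06016176 -0.02119397] 0.10127054091086915 48.681800365448 [-7.52652367e-02 -6.09229016e+01 -2.95365608e+01 -2.74455693e-02
 -1.20360316e-01  1.27425206e-03]
```

>>> drive_tool:
  increments:
    - [[0,0,-0.3],[0,0,0]]
    - [[0,0,-0.5],[0,0,0]]
    - [[0,0,-0.6],[0,0,0]]
    - [[0,0,-0.6],[0,0,0]]
    - [[0,0,-0.6],[0,0,0]]
    - [[0,0,-0.6],[0,0,0]]
    - [[0,0,-0.5],[0,0,0]]
    - [[0,0,-0.3],[0,0,0]]
    - [[0,0,0],[0,0,0]]
    - [[0,0,0],[0,0,0]]

```text
time_s: 5.78
position: [0.5667, -0.1423, 0.1643]
eef_rot: [2.147, 2.293, -0.0]
ft_force: [-0.2, -0.0, -1.1]
finger_gap: 0.099
gripper_force: 48.7
```

```bash
python3 - <<'E'
from h import *
from scipy.spatial.transform import Rotation as R
b=shot('top','t3.png');a=shot('scene','s3.png')
o=env.observe();M=R.from_rotvec(o['eef_rot']).as_matrix();print(M.round(4),o['position'],o['ft_force'],o['moment'],o['finger_gap'],o['gripper_force'])
p=proj(a,o['position']);print(p)
x,y=int(p[0])-50,int(p[1])-45
c=a['image'][y:y+100,x:x+100];cv2.imwrite('pics/c3.png',cv2.resize(c,(600,600),interpolation=2)[:,:,::-1]);print(x,y)
# expected axis points
for k in(0,.0285-.0,.0285+.0025,.0285+.039):print(k,(proj(a,o['position']-[0,0,k])-[x,y])*6)
E
```

```text
[[-6.580e-02  9.978e-01 -1.200e-03]
 [ 9.978e-01  6.580e-02  3.000e-04]
 [ 4.000e-04 -1.100e-03 -1.000e+00]] [ 0.5664427  -0.14224018  0.16355448] [ 0.26337913  0.38675823 -0.46627611] [0.00117354 0.02610704 0.03126374] 0.0983579357967562 48.66566598415375
[311.49081281 200.15704484]
261 155
0 [302.94487684 270.94226902]
0.0285 [303.41054926 360.50757166]
0.031 [303.45062951 368.21642261]
0.0675 [304.02225604 478.16045489]
```

View pics/c3.png

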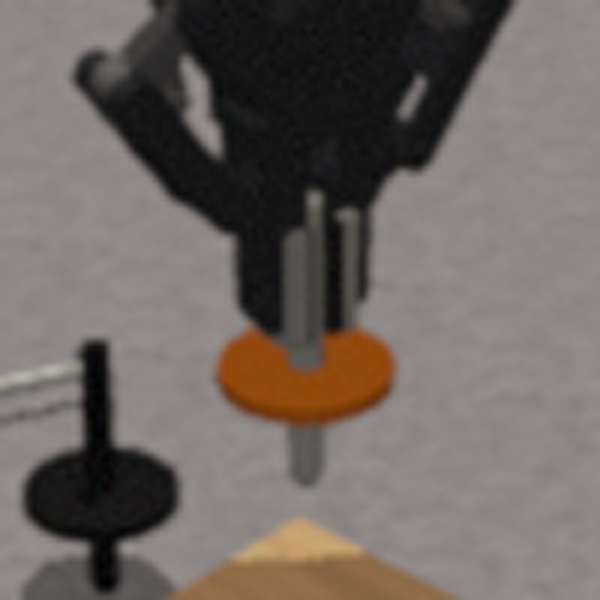

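The pin hangs upright with its foot at crop (306,482), within about 1 mm of the expected point. I move over the hole estimate.

>>> drive_tool:
  increments:
    - [[0.5,0.13,0],[0,0,0]]
    - [[1,0.26,0],[0,0,0]]
    - [[1,0.26,0],[0,0,0]]
    - [[1,0.26,0],[0,0,0]]
    - [[1,0.26,0],[0,0,0]]
    - [[1,0.26,0],[0,0,0]]
    - [[1,0.26,0],[0,0,0]]
    - [[1,0.26,0],[0,0,0]]
    - [[1,0.26,0],[0,0,0]]
    - [[0.6,0.17,0],[0,0,0]]
    - [[0.28,0.08,0],[0,0,0]]
    - [[0,0,0],[0,0,0]]
    - [[0,0,0],[0,0,0]]
    - [[0,0,0],[0,0,0]]

```text
time_s: 7.05
position: [0.6034, 0.0472, 0.1642]
eef_rot: [-2.148, -2.292, 0.0]
ft_force: [-0.3, 0.5, -1.3]
finger_gap: 0.099
gripper_force: 48.7
```

```bash
python3 - <<'E'
from h import *
from scipy.spatial.transform import Rotation as R
b=shot('top','t4.png');a=shot('scene','s4.png')
o=env.observe();M=R.from_rotvec(o['eef_rot']).as_matrix();print(M.round(4),o['position'],o['ft_force'],o['moment'])
print(M.T@(np.array([.6035,.0483,.1635])-o['position']))
p=proj(a,o['position']-[0,0,.06]);x,y=int(p[0])-50,int(p[1])-50
cv2.imwrite('pics/c4.png',cv2.resize(a['image'][y:y+100,x:x+100],(600,600),interpolation=2)[:,:,::-1])
for X in(o['position']-[0,0,.0685],[.6012,.0455,.065]):print((proj(a,X)-[x,y])*6)
E
```

```text
[[-6.470e-02  9.979e-01 -0.000e+00]
 [ 9.979e-01  6.470e-02 -1.000e-04]
 [-1.000e-04 -0.000e+00 -1.000e+00]] [0.60343012 0.0472238  0.1643092 ] [ 0.22799929  0.13153786 -0.47280193] [ 0.01163017 -0.01895236  0.0453915 ]
[0.00106948 0.00013937 0.00080913]
[303.80455982 327.92222992]
[301.66508516 417.59799279]
```

View pics/c4.png

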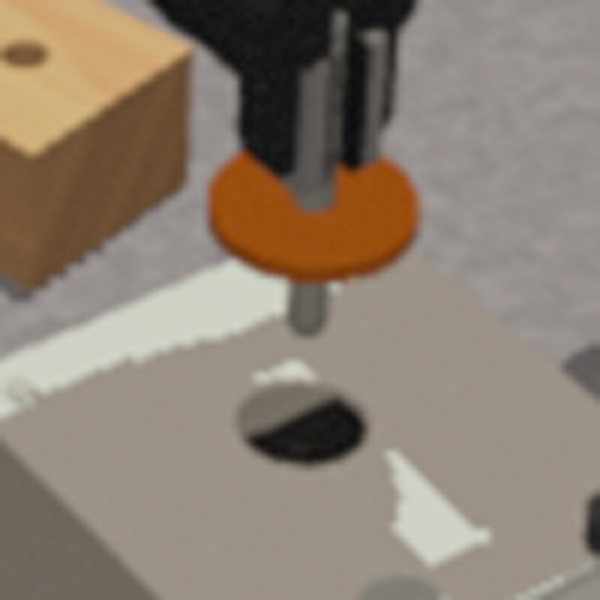

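The foot is at (307,332) and the opening at (302,423), as predicted within about 1 mm. I lower into the opening and then go slowly to contact.

>>> drive_tool:
  increments:
    - [[0.05,0,0.3],[0,0,0]]
    - [[0,0,0.4],[0,0,0]]
    - [[0,0,0.4],[0,0,0]]
    - [[0,0,0.4],[0,0,0]]
    - [[0,0,0.4],[0,0,0]]
    - [[0,0,0.3],[0,0,0]]
    - [[0,0,0.15],[0,0,0]]
    - [[0,0,0],[0,0,0]]
    - [[0,0,0],[0,0,0]]
    - [[0,0,0],[0,0,0]]

```text
time_s: 7.98
position: [0.6036, 0.0491, 0.1177]
eef_rot: [2.147, 2.293, 0.001]
ft_force: [0.5, -0.4, -0.8]
finger_gap: 0.098
gripper_force: 48.7
```

>>> drive_tool:
  increments:
    - [[0,0,0.05],[0,0,0]]
    - [[0,0,0.05],[0,0,0]]
    - [[0,0,0.05],[0,0,0]]
    - [[0,0,0.05],[0,0,0]]
    - [[0,0,0],[0,0,0]]
    - [[0,0,0],[0,0,0]]

```text
time_s: 8.48
position: [0.6034, 0.0491, 0.1132]
eef_rot: [-2.147, -2.293, 0.0]
ft_force: [-0.1, -0.9, -0.8]
finger_gap: 0.099
gripper_force: 48.7
```

>>> drive_tool:
  increments:
    - [[0,0,0.05],[0,0,0]]
    - [[0,0,0.05],[0,0,0]]
    - [[0,0,0.05],[0,0,0]]
    - [[0,0,0],[0,0,0]]
    - [[0,0,0],[0,0,0]]

```text
time_s: 8.9
position: [0.6034, 0.0491, 0.1102]
eef_rot: [-2.147, -2.293, 0.0]
ft_force: [0.2, -0.0, -0.7]
finger_gap: 0.1
gripper_force: 48.7
```

No contact force at 2 mm past the expected surface, so the foot is probably entering the hole. I continue gently.

>>> drive_tool:
  increments:
    - [[0,0,0.05],[0,0,0]]
    - [[0,0,0.05],[0,0,0]]
    - [[0,0,0.05],[0,0,0]]
    - [[0,0,0],[0,0,0]]
    - [[0,0,0],[0,0,0]]

```text
time_s: 9.32
position: [0.6034, 0.0491, 0.1072]
eef_rot: [-2.147, -2.293, 0.0]
ft_force: [0.4, -0.2, -0.4]
finger_gap: 0.102
gripper_force: 48.7
```

>>> drive_tool:
  increments:
    - [[0,0,0.05],[0,0,0]]
    - [[0,0,0.05],[0,0,0]]
    - [[0,0,0.05],[0,0,0]]
    - [[0,0,0],[0,0,0]]
    - [[0,0,0],[0,0,0]]

```text
time_s: 9.73
position: [0.6034, 0.0491, 0.1042]
eef_rot: [-2.147, -2.293, 0.0]
ft_force: [0.3, 0.0, 0.4]
finger_gap: 0.106
gripper_force: 48.7
```

```bash
python3 - <<'E'
from h import *
a=shot('scene','s5.png')
o=env.observe();print(o['position'],o['ft_force'],o['moment'],o['finger_gap'])
p=proj(a,o['position']-[0,0,.03]);x,y=int(p[0])-50,int(p[1])-50
cv2.imwrite('pics/c5.png',cv2.resize(a['image'][y:y+100,x:x+100],(600,600),interpolation=2)[:,:,::-1])
E
```

```text
[0.60340114 0.04909058 0.10424512] [ 0.21163432  0.0479076  -1.02151392] [-0.00739631 -0.00346764  0.02005533] 0.09717808406507973
```

View pics/c5.png

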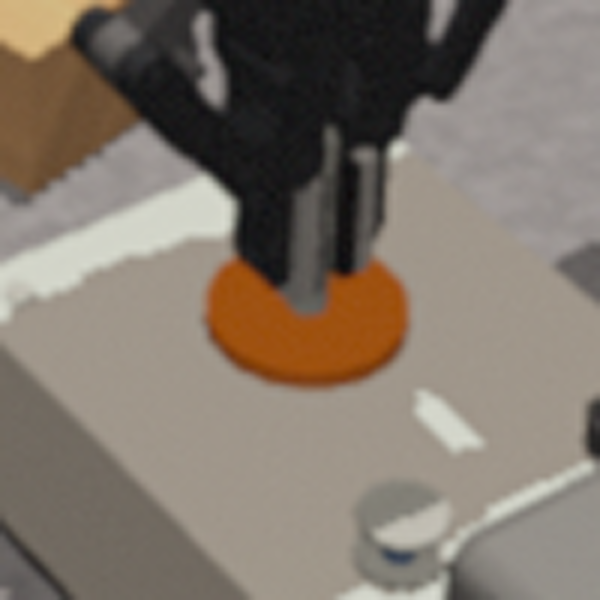

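The flange (centre about (308,315)) is upright and a few mm above the deck, with no resistance. The pin is in the hole, so I lower slowly to the deck.

>>> drive_tool:
  increments:
    - [[0,0,0.03],[0,0,0]]
    - [[0,0,0.03],[0,0,0]]
    - [[0,0,0.03],[0,0,0]]
    - [[0,0,0.03],[0,0,0]]
    - [[0,0,0.03],[0,0,0]]
    - [[0,0,0.03],[0,0,0]]
    - [[0,0,0],[0,0,0]]
    - [[0,0,0],[0,0,0]]

```text
time_s: 10.45
position: [0.6034, 0.0491, 0.1006]
eef_rot: [-2.147, -2.293, 0.0]
ft_force: [0.2, 1.0, -0.1]
finger_gap: 0.102
gripper_force: 48.7
```

>>> drive_tool:
  increments:
    - [[0,0,0.02],[0,0,0]]
    - [[0,0,0.02],[0,0,0]]
    - [[0,0,0],[0,0,0]]
    - [[0,0,0],[0,0,0]]

```text
time_s: 10.78
position: [0.6034, 0.0491, 0.0999]
eef_rot: [-2.147, -2.293, 0.0]
ft_force: [-0.6, -0.5, -0.9]
finger_gap: 0.098
gripper_force: 48.7
```

>>> drive_tool:
  increments:
    - [[0,0,0.02],[0,0,0]]
    - [[0,0,0.02],[0,0,0]]
    - [[0,0,0],[0,0,0]]
    - [[0,0,0],[0,0,0]]

```text
time_s: 11.12
position: [0.6035, 0.0491, 0.0995]
eef_rot: [2.147, 2.293, 0.0]
ft_force: [-2.7, -0.0, 6.0]
finger_gap: 0.101
gripper_force: 49.0
```

>>> drive_tool:
  increments:
    - [[0,0,0.01],[0,0,0]]
    - [[0,0,0.01],[0,0,0]]
    - [[0,0,0],[0,0,0]]
    - [[0,0,0],[0,0,0]]

```text
time_s: 11.45
position: [0.6035, 0.0491, 0.0995]
eef_rot: [2.147, 2.293, 0.0]
ft_force: [-5.0, 0.1, 8.8]
finger_gap: 0.101
gripper_force: 49.3
```

Flange contact came at the predicted height (0.0995). I relieve the push and release.

>>> drive_tool:
  increments:
    - [[0,0,-0.02],[0,0,0]]
    - [[0,0,-0.01],[0,0,0]]
    - [[0,0,0],[0,0,0]]

```text
time_s: 11.7
position: [0.6035, 0.0491, 0.0995]
eef_rot: [2.147, 2.293, 0.0]
ft_force: [-2.3, -1.3, 5.7]
finger_gap: 0.1
gripper_force: 49.0
```

>>> drive_tool:
  increments:
    - [[0,0,0],[0,0,0]]
    - [[0,0,0],[0,0,0]]
    - [[0,0,0],[0,0,0]]
    - [[0,0,0],[0,0,0]]
    - [[0,0,0],[0,0,0]]
    - [[0,0,0],[0,0,0]]
    - [[0,0,0],[0,0,0]]
    - [[0,0,0],[0,0,0]]
  gripper: 0

```text
time_s: 12.37
position: [0.6034, 0.0491, 0.0993]
eef_rot: [2.147, 2.293, 0.0]
ft_force: [-0.5, -0.2, -0.5]
finger_gap: 0.502
gripper_force: 0.0
```

>>> drive_tool:
  increments:
    - [[0,0,-0.2],[0,0,0]]
    - [[0,0,-0.5],[0,0,0]]
    - [[0,0,-0.8],[0,0,0]]
    - [[0,0,-0.8],[0,0,0]]
    - [[0,0,-0.8],[0,0,0]]
    - [[0,0,-0.8],[0,0,0]]
    - [[0,0,-0.8],[0,0,0]]
    - [[0,0,-0.3],[0,0,0]]
    - [[0,0,0],[0,0,0]]
    - [[0,0,0],[0,0,0]]

```text
time_s: 13.2
position: [0.6033, 0.0491, 0.1991]
eef_rot: [2.147, 2.293, -0.0]
ft_force: [-0.2, -0.1, -1.0]
finger_gap: 0.5
gripper_force: 0.0
```

```bash
python3 - <<'E'
from h import *
a=shot('scene','s6.png')
o=env.observe();print(o['position'],o['ft_force'],o['time_s'])
cv2.imwrite('pics/c6.png',cv2.resize(a['image'][220:420,230:490],(780,600),interpolation=2)[:,:,::-1])
for z in(.122,.07):print(proj(a,[.6025,.0495,z]))
E
```

```text
[0.60307478 0.04907178 0.19850306] [ 0.21907973  0.10547853 -0.03059616] 13.25
[360.9130234  288.99993884]
[359.29286364 316.87579586]
```

View pics/c6.png

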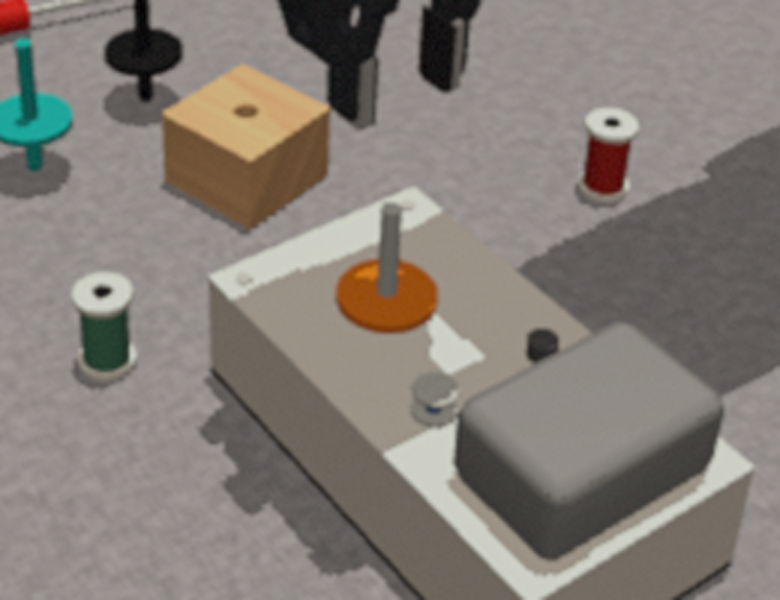

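The pin stands upright with its flange flat on the deck. The post top at (360.7,289) and its base at (359,317.5) match the projected vertical axis, and the gripper is clear.

```bash
python3 -c "
from station import env
print(env.close_job())"
```

```text
the job is handed in; nothing more can be done
None
```

The spool pin is out of the wooden block and seated upright in the bobbin winder's hidden hole, flange flat on the deck, and released. The push peaked at about 10 N on the wrist, the job took 13.3 s, and it has been handed in.

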